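# Unscrew the domino jar's child-safe cap and set it in the tray

### The arm

A 7-joint arm with a two-finger parallel gripper is mounted at the origin on the work surface. World frame = base frame: x ahead of the robot, y to its left, z up, the work surface at z = 0. Lengths are in m, angles in rad, forces in N, time in s.
With the tool pointing down it reaches from about 0.425 to 0.925 m from the base axis. Payload 6.8 kg.
Tool frame: the origin (TCP) lies at the very end of the fingers, on their centre line; the grasp point (between the pads) lies 19 mm behind it (r.grip_point_offset is the distance from the TCP to the grasp point, in m); z points along the fingers, y is the line along which they close (so a half turn about z gives the same grasp; the last joint's range is limited). The gripper opens to 85 mm and grips with 20 to 120 N. Pads are 22 mm wide; open, the fingers measure 114 mm over their backs; the gripper's body (76 mm by 85 mm) begins 54 mm behind the grasp point. The pads swing forward as they close: fully open they stand 13 mm farther back than shut.
Start: joints at [1.195, 0.477, 0.022, 1.555, -0.011, 1.109, -0.083], TCP at [0.179, -0.651, 0.231] pointing down, gripper open.
Joint ranges: [-2.96, 2.96], [-0.34, 2.1], [-1.41, 1.46], [0.24, 2.44], [-1.37, 4.51], [0.17, 1.92], [-2.96, 2.96]. Speed limits (rad/s): [2.39, 2.39, 3.14, 3.14, 3.14, 3.14, 3.14].

### API

Orientations are given as a rotation vector (axis times angle).
In Python, from bench import status, eyes, r gives the robot as it stands.
- The arm moves only by the shell command python3 -m crank 'ROWS' [OPENING] [FORCE]. ROWS is JSON, a list of rows, each a list of 6 numbers: the shift along the tool's x, y, z normalised to -1 to 1, where 1 is 0.02 m, then the turn, a rotation vector about the tool's x, y, z normalised to -1 to 1, where 1 is 45 degrees. A call has 1 to 12 rows; each row shifts and turns the commanded pose from where the row before left it, along the tool's axes as they then stand; what a row does not reach is not made up. A row lasts 1/10 s, in which the tool goes at most 50 mm and 8.59 degrees, less where a joint would pass 70% of its speed; a pose out of reach is approached as far as the arm can. A call with a number of a shift or a turn outside -1 to 1 is refused whole. A call with a gripper value outside its range is refused whole. OPENING is the opening, from 0 (shut) to 1 (fully open), set as the call begins (- or left out, the last holds). The fingers move at their own pace and stop on an object; FORCE is the grip in N (left out, the last holds). Time passes only in rows, so rows that do not move let the fingers close. It gives the time, the measured TCP pose, the force, the opening and the grip force at its end, in the units of the state.
- status.get_obs(): the state, without advancing time (a new reading comes with each control period).
- eyes.grab_frame(name): name is "scene" or "top" or "wrist"; returns a dict with "image" (480x640x3 uint8, red, green, blue), "depth" (480x640 float32, m along the optical axis (not along the pixel's ray), 0 where there is no reading), "fovy" (degrees; the focal length in pixels is half the picture's height over the tangent of half this angle, whatever the lens; pixels are square), "cx", "cy" (the principal point, pixels), "world_to_cam" (4x4, takes a point from world to camera coordinates). Camera axes: x right, y up, looking along -z (the intrinsics and any distortion apply to the point x, -y, -z); pixel columns grow to the right and rows downward; lengths in m; the calibration is good to about 2 mm. The wrist camera is an equidistant fisheye: a pixel r from the principal point sees the ray r / f radians off the axis. A picture is of the moment at which its call begins.
- r.hand_in(): hands the job in; it is judged then, once.
The state is a dict: "clock": time; "joints": joint angles; "qvel": joint speeds; "tau": joint torques, N m; "tcp_pos": TCP position; "orientation": TCP orientation; "contact_force": force on the tool from outside, world axes, zero at the start; "moment": the same for the moment, N m; "grip_width": finger opening in m; "gripper_force": force on a finger pad.
Only numpy, scipy, OpenCV 4.12 (cv2) and the standard library are available. Lean on these libraries where they do the work, as an engineer would, in place of code of your own. Each camera call takes 0.05 s, during which the arm holds its last target. There are 200 camera calls.

### The job

Open the orange jar of dominoes with its child-safe twist cap: unscrew it counter-clockwise for about a turn, then turn on while pulling up lightly and feel for where its hidden notches let it off, so that you have it in your grip as it comes free; never force it against the jar (contact under 30 N). Carry it to the round wooden tray and set it down gently near the middle, opening down and flat on the cork, letting go only once it stands there. Never let the cap fall or tip over, and leave the lunchbox, the bucket and the marble run where they are.

Things in the scene. Friction and masses are not known exactly. Their poses are not given: they have to be found in the camera images.
- jar: Fixed: translucent orange jar of dominoes (body 76 mm across, neck 44 mm) in a screwed-down beech holder: 130 x 130 x 18 mm plate, round collar 92 mm across up to 38 mm. Origin at the centre of the plate's underside, z up along the jar's axis. The body ends at 88 mm height, a shoulder slopes up to 96 mm, then comes the threaded neck, its rim at 129 mm.
- cap: Loose orange twist cap, ribbed, 60 mm across, 34 mm high, 30 to 65 g, flat top with a white domino picture. Origin at the centre of its underside, z up. Closed, it rests on the rim, its underside 99 mm and its top 133 mm above the jar's origin. Its thread lets go after 0.9 to 1.25 turns counter-clockwise seen from above (how far it was closed varies); the notches follow within another third of a turn.
- jar_rim (a point): Centre of the jar's mouth at the rim, 129 mm above the jar's origin, on the thread axis, z up. Right-hand outside thread on the neck, 8 mm rise a turn; the cap has about 2.6 mm of axial play and about 1 mm of radial play on it. The cap must rise 30 mm from closed to clear the rim. Several newtons at the hand can wedge the cap and press several times as hard on the thread.
- tray: Fixed round beech tray, 200 mm across, rim 16 mm high and 8 mm wide (inside 184 mm across), cork floor 8 mm above the origin. Origin at the centre of the underside.
- tray_floor (a point): Centre of the tray's cork floor, 8 mm above the tray's origin; z up.
- lunchbox: Bystander: loose closed stainless steel lunchbox with snap clamps, 130 x 190 x 65 mm. Origin at the centre of its underside.
- bucket: Bystander: loose green silicone bucket, 152 mm across the rim, 125 mm high. Origin at the centre of its underside.
- marble_run: Bystander: loose beech marble run segment, 50 x 200 x 36 mm. Origin at the centre of its underside.
- keeper_ring (a point): Hidden under the closed cap: underside centre of the keeper ring on the neck, 120.3 mm above the jar's origin, ring 2.5 mm thick. It has three notches 120 degrees apart, at an angle that differs every time. Out of the thread the cap's three lugs meet this ring from below; lifted straight up, the cap passes only while turned within some 14 degrees of a notch.
Mind the look-alikes: they are no part of the job. There is more than one size of the cap; the job needs the smallest.

How it is judged:
On the way, in this order (a step that is already met when the one before it is completed fails the run):
1. the cap is unscrewed and held in the fingers clear above the jar's rim (z of cap in the frame of jar_rim above 0.003 m and contact force between the fingers and cap above 1 N), for 0.1 s.
2. the cap, still in the fingers, stands on the tray's floor (z of cap in the frame of tray_floor below 0.006 m and horizontal distance between cap and tray_floor below 0.06 m and contact force between the fingers and cap above 1 N), for 0.04 s.
At the end, for the whole second after the job is handed in: The cap lies still and released on the tray's cork floor, opening down, within 0.1 rad of level, its underside within 3 mm of the cork and its centre within 60 mm of the tray's centre (horizontal distance between cap and tray_floor below 0.06 m and z of cap in the frame of tray_floor between -0.003 and 0.003 m and angle between cap's own z axis and vertical below 0.1 rad and linear speed of cap below 0.02 m/s and contact force between the fingers and cap below 0.1 N); the robot touches nothing.
It fails at once if the cap is forced against the jar's thread or rim with more than 30 N (contact force between cap and jar above 30 N).
It fails at once if the cap falls to the table or tips over (height (world z) of cap below 0.004 m or angle between cap's own z axis and vertical above 0.8 rad).
It fails at once if the cap is rammed into the tray (over 40 N) (contact force between cap and tray above 40 N).
It fails at once if the lunchbox, the bucket or the marble run is moved by more than 15 mm (distance of any of lunchbox, bucket, marble_run from where it was at the start of the episode above 0.015 m).
It also fails if it takes over 72 s, if anything falls off the work surface, if the arm or the gripper's body presses on something with over 40 N, if the wrist force passes 120 N, or if a joint passes its speed limit or range.

## Working session

There is one attempt and no reset: what is moved stays moved. The work goes in short steps, Python scripts to look and compute and a shell command to move; the robot and the scene stay as the last step left them, time stands still between calls to the robot, and variables do not carry over. Pictures are saved under pics/ and viewed, at most 10 in all, crops included, and the job is handed in when it is done.

```bash
ls; mkdir -p pics; python3 - <<'E'
from bench import status, eyes, r
import cv2,numpy as np
o=status.get_obs();print(o)
for n in ("scene","top"):
    d=eyes.grab_frame(n);cv2.imwrite(f"pics/{n}0.png",d["image"][:,:,::-1]);np.savez(f"pics/{n}0.npz",**d);print(n,d["fovy"],d["cx"],d["cy"],d["world_to_cam"].round(3).tolist())
E
```

```text
pics
{'clock': 0.0, 'joints': array([ 1.1949054 ,  0.47779189,  0.02231557,  1.55644125, -0.01147769,
        1.10929307, -0.08305525]), 'qvel': array([-0.00093114, -0.00212355,  0.00037453,  0.00160204,  0.00047382,
       -0.00123025,  0.0013644 ]), 'tau': array([ 5.58980501e-04, -5.96448755e+01,  1.60841726e+00, -2.81204009e+01,
        1.25589242e-02,  9.09518480e-03, -6.47692545e-06]), 'tcp_pos': array([ 0.17844588, -0.65037893,  0.23033507]), 'orientation': array([-3.11170391e+00, -4.19305936e-01,  5.99272685e-04]), 'contact_force': array([ 0.73335651, -0.57300225, -0.36283   ]), 'moment': array([-0.04784135, -0.01654927,  0.01433121]), 'gripper_force': 0.0, 'grip_width': 0.0853335338191581}
scene 43.46640217639044 311.3988593658711 237.00794207925742 [[0.895, 0.446, -0.019, -0.535], [-0.326, 0.682, 0.655, 0.114], [0.305, -0.579, 0.756, -1.675], [0.0, 0.0, 0.0, 1.0]]
top 46.35736159637231 320.13205065849223 236.41220415385612 [[0.019, -1.0, -0.002, -0.019], [0.99, 0.018, 0.141, -0.61], [-0.141, -0.004, 0.99, -1.658], [0.0, 0.0, 0.0, 1.0]]
```

View pics/top0.png

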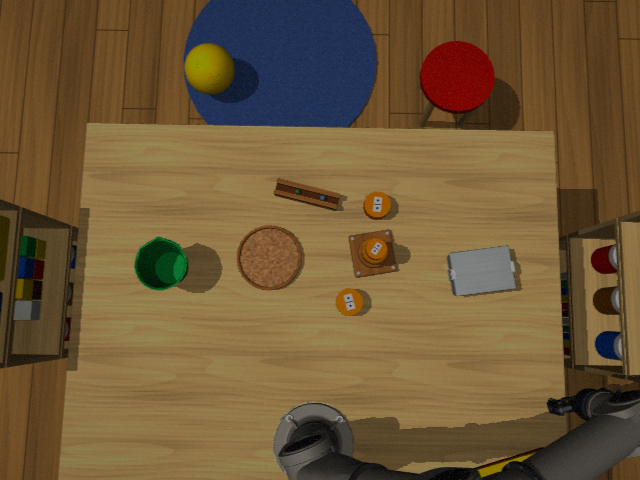

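View pics/scene0.png

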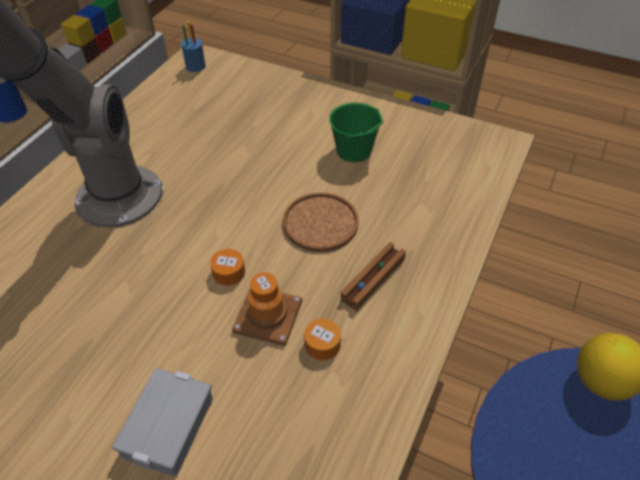

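In the top view three orange caps are candidates: (377,205) and (349,302) lie loose on the table, and (375,250) sits on the jar in its beech holder. The jar's cap looks smallest and fits the description. The tray is at (270,258), the marble run at (308,194), the bucket at (161,264) and the lunchbox at (482,270). Next I measure diameters and take a confirming crop.

```bash
cat > h.py <<'E'
import numpy as np,cv2
def load(n): return dict(np.load(f"pics/{n}.npz"))
def pts(d,mask):
    f=240/np.tan(np.radians(float(d["fovy"]))/2); v,u=np.nonzero(mask&(d["depth"]>0)); z=d["depth"][v,u]
    c=np.c_[(u-d["cx"])/f*z,-(v-d["cy"])/f*z,-z,np.ones(len(z))]
    return (c@np.linalg.inv(d["world_to_cam"]).T)[:,:3],u,v
E
python3 - <<'E'
from h import *
for n in("top0","scene0"):
    d=load(n);im=d["image"];hsv=cv2.cvtColor(im,cv2.COLOR_RGB2HSV)
    P,u,v=pts(d,np.ones(im.shape[:2],bool))
    # top faces by height
    H=np.zeros(im.shape[:2]);XY=np.zeros(im.shape);H[v,u]=P[:,2];XY[v,u]=P
    ora=((hsv[...,0]>5)&(hsv[...,0]<18)&(hsv[...,1]>190)&(hsv[...,2]>120))
    m=cv2.morphologyEx(ora.astype(np.uint8),cv2.MORPH_CLOSE,np.ones((9,9)))
    k,l,s,c=cv2.connectedComponentsWithStats(m)
    for i in range(1,k):
        if s[i,4]<150: continue
        q=XY[(l==i)&(H>0.02)]
        if len(q)<50: continue
        zt=np.percentile(q[:,2],97);t=q[q[:,2]>zt-.006]
        (cx,cy),rad=cv2.minEnclosingCircle(t[:,:2].astype(np.float32))
        print(n,c[i].round(),"ztop",zt.round(4),"ctr",round(cx,4),round(cy,4),t[:,:2].mean(0).round(4),"dia",round(2*rad,4),"eqdia")
    # tray
    if n=="top0":
        br=(hsv[...,0]<20)&(hsv[...,1]>80);
        mm=np.zeros_like(m);cv2.circle(mm,(270,258),45,1,-1)
        q=XY[(mm>0)&(H>.004)&(H<.03)];(cx,cy),rad=cv2.minEnclosingCircle(q[:,:2].astype(np.float32));print("tray",cx,cy,2*rad,np.percentile(q[:,2],[10,50,97]))
        cv2.imwrite("pics/crop0.png",cv2.resize(im[180:330,300:440,::-1],None,fx=4,fy=4,interpolation=2))
E
```

```text
top0 [377. 204.] ztop 0.054 ctr 0.7125 -0.1802 [ 0.7116 -0.183 ] dia 0.0793 eqdia
top0 [375. 249.] ztop 0.1395 ctr 0.5662 -0.1696 [ 0.5665 -0.1701] dia 0.0598 eqdia
top0 [349. 301.] ztop 0.0538 ctr 0.4149 -0.0982 [ 0.4157 -0.0995] dia 0.0783 eqdia
tray 0.547099232673645 0.14493685960769653 0.27923583984375 [0.00503156 0.00940802 0.02002352]
scene0 [227. 263.] ztop 0.0505 ctr 0.4202 -0.1004 [ 0.4223 -0.1031] dia 0.0809 eqdia
scene0 [264. 292.] ztop 0.1365 ctr 0.57 -0.1717 [ 0.5717 -0.1751] dia 0.0594 eqdia
scene0 [319. 342.] ztop 0.05 ctr 0.7157 -0.1861 [ 0.7169 -0.2014] dia 0.0758 eqdia
```

View pics/crop0.png

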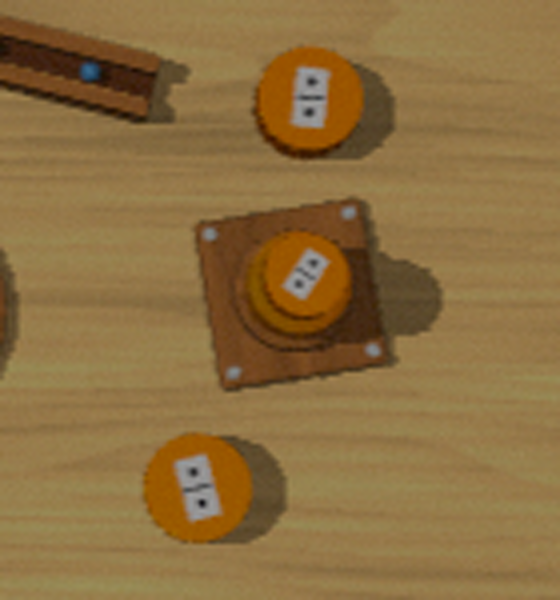

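The crop confirms it. The jar's cap (crop 307,275; about 60 mm across) is the smallest, and the two loose ones are about 78 mm. I'll move above it.

```bash
cat >> h.py <<'E'
from scipy.spatial.transform import Rotation as R
def delta(target):
    from bench import status
    o=status.get_obs();M=R.from_rotvec(o["orientation"])
    s=M.inv().apply(np.array(target)-o["tcp_pos"])
    print("t",o["clock"],"tcp",o["tcp_pos"].round(4),"shift units",(s/.02).round(3),"tilt",np.degrees(np.arccos(-M.as_matrix()[2,2])).round(2),"y-axis",M.as_matrix()[:,1].round(3),"q7",o["joints"][6].round(3),"F",o["contact_force"].round(2),"w",o["grip_width"].round(4),o["gripper_force"])
E
python3 - <<'E'
from h import *
d=load("top0")
def ray(u,v,z):
    f=240/np.tan(np.radians(float(d["fovy"]))/2);W=np.linalg.inv(d["world_to_cam"])
    k=W[:3,:3]@np.array([(u-d["cx"])/f,-(v-d["cy"])/f,-1]);p=W[:3,3];return p+k*(z-p[2])/k[2]
im=d["image"];hsv=cv2.cvtColor(im,cv2.COLOR_RGB2HSV)
m=((hsv[...,0]<14)&(hsv[...,1]>90)).astype(np.uint8);mm=np.zeros_like(m);cv2.circle(mm,(270,258),45,1,-1)
k,l,s,c=cv2.connectedComponentsWithStats(m*mm);i=1+np.argmax(s[1:,4]);print(s[i],c[i])
cs,_=cv2.findContours((l==i).astype(np.uint8),0,1);e=cv2.fitEllipse(cv2.convexHull(max(cs,key=len)));print(e,"tray",ray(*e[0],.014))
mm[:]=0;mm[330:380,150:250]=1;print("table z",np.median(pts(d,mm>0)[0][:,2]))
delta([.567,-.171,.26])
E
```

```text
[256 228   4   5   8] [257.375 230.125]
((257.5, 230.5), (3.1543867588043213, 5.103904724121094), 13.282526016235352) tray [0.62955014 0.18629962 0.014     ]
table z 0.0013202339360195436Traceback (most recent call last):
  File "<stdin>", line 11, in <module>
  File "h.py", line 12, in delta
    print("t",o["clock"],"tcp",o["tcp_pos"].round(4),"shift units",(s/.02).round(3),"tilt",np.degrees(np.arccos(-M.as_matrix()[2,2])).round(2),"y-axis",M.as_matrix()[:,1].round(3),"q7",o["joints"][6].round(3),"F",o["contact_force"].round(2),"w",o["grip_width"].round(4),o["gripper_force"])
                                                                                                                                                                                                                                                     ^^^^^^^^^^^^^^^^^^^^^
AttributeError: 'float' object has no attribute 'round'
```

```bash
sed -i 's/o\["grip_width"\].round(4)/round(o["grip_width"],4)/' h.py
python3 - <<'E'
from h import *
d=load("top0")
f=240/np.tan(np.radians(float(d["fovy"]))/2);W=np.linalg.inv(d["world_to_cam"])
def ray(u,v,z):
    k=W[:3,:3]@np.array([(u-d["cx"])/f,-(v-d["cy"])/f,-1]);p=W[:3,3];return p+k*(z-p[2])/k[2]
m=(d["image"][...,1]<110).astype(np.uint8);mm=np.zeros_like(m);cv2.circle(mm,(270,258),42,1,-1)
k,l,s,c=cv2.connectedComponentsWithStats(m*mm);i=1+np.argmax(s[1:,4]);print(s[i],c[i])
cs,_=cv2.findContours((l==i).astype(np.uint8),0,1);e=cv2.fitEllipse(max(cs,key=len));print(e,"tray",ray(*e[0],.014))
delta([.567,-.171,.26])
E
```

```text
[ 236  225   69   66 3558] [270.1267566  257.55705453]
((270.13372802734375, 257.57366943359375), (64.90478515625, 68.0611343383789), 95.82868957519531) tray [0.54617746 0.14459684 0.014     ]
t 0.1 tcp [ 0.1785 -0.6505  0.2304] shift units [ 25.078 -17.98   -1.453] tilt 0.09 y-axis [ 0.265 -0.964 -0.002] q7 -0.083 F [-0.22 -0.06  0.17] w 0.0853 0.0
```

```bash
for i in 1; do
python3 -m crank '[[0.4,-0.28,-0.05,0,0,0],[0.76,-0.545,-0.05,0,0,0],[0.76,-0.545,-0.05,0,0,0],[0.76,-0.545,-0.05,0,0,0],[0.76,-0.545,-0.05,0,0,0],[0.76,-0.545,-0.05,0,0,0],[0.76,-0.545,-0.05,0,0,0],[0.76,-0.545,-0.05,0,0,0],[0.76,-0.545,-0.05,0,0,0],[0.76,-0.545,-0.05,0,0,0],[0.76,-0.545,-0.05,0,0,0],[0.76,-0.545,-0.05,0,0,0]]' 1 40
python3 -m crank '[[0.76,-0.545,-0.05,0,0,0],[0.76,-0.545,-0.05,0,0,0],[0.76,-0.545,-0.05,0,0,0],[0.76,-0.545,-0.05,0,0,0],[0.76,-0.545,-0.05,0,0,0],[0.76,-0.545,-0.05,0,0,0],[0.76,-0.545,-0.05,0,0,0],[0.76,-0.545,-0.05,0,0,0],[0.76,-0.545,-0.05,0,0,0],[0.76,-0.545,-0.05,0,0,0],[0.76,-0.545,-0.05,0,0,0],[0.76,-0.545,-0.05,0,0,0]]'
python3 -m crank '[[0.76,-0.545,-0.05,0,0,0],[0.76,-0.545,-0.05,0,0,0],[0.76,-0.545,-0.05,0,0,0],[0.76,-0.545,-0.05,0,0,0],[0.76,-0.545,-0.05,0,0,0],[0.76,-0.545,-0.05,0,0,0],[0.76,-0.545,-0.05,0,0,0],[0.76,-0.545,-0.05,0,0,0],[0.76,-0.545,-0.05,0,0,0],[0.4,-0.28,0,0,0,0],[0,0,0,0,0,0.1],[0,0,0,0,0,0.1]]'
done
python3 - <<'E'
from h import *
from bench import eyes
delta([.567,-.171,.26])
d=eyes.grab_frame("wrist");cv2.imwrite("pics/w1.png",d["image"][:,:,::-1]);np.savez("pics/w1.npz",**d);print(d["fovy"],d["cx"],d["cy"],d["world_to_cam"].round(3).tolist())
E
```

```text
clock: 1.3
tcp_pos: [0.3156, -0.4818, 0.2436]
orientation: [3.113, 0.421, 0.0]
contact_force: [-0.2, -0.7, 0.3]
grip_width: 0.0855
gripper_force: 0.0
clock: 2.5
tcp_pos: [0.4563, -0.3072, 0.2556]
orientation: [3.113, 0.421, 0.0]
contact_force: [-0.2, -0.1, -0.2]
grip_width: 0.0855
gripper_force: 0.0
clock: 3.7
tcp_pos: [0.5677, -0.17, 0.2643]
orientation: [3.137, 0.171, -0.0]
contact_force: [0.5, 0.0, -0.5]
grip_width: 0.0855
gripper_force: 0.0
t 3.7 tcp [ 0.5677 -0.17    0.2643] shift units [-0.041  0.048  0.215] tilt 0.01 y-axis [ 0.108 -0.994  0.   ] q7 -1.346 F [ 0.49  0.05 -0.53] w 0.0855 0.0
65.70646984690485 311.3307389740058 243.97227156067044 [[0.109, -0.994, -0.0, -0.232], [0.955, 0.105, -0.278, -0.479], [0.277, 0.03, 0.96, -0.562], [0.0, 0.0, 0.0, 1.0]]
```

View pics/w1.png

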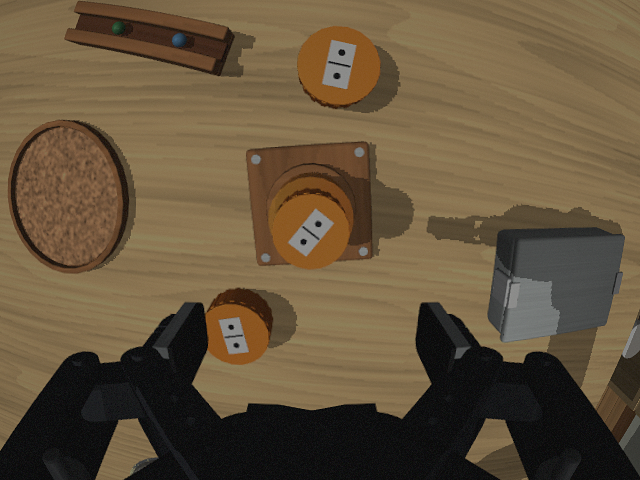

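The wrist view shows the jar's cap at (312,228) between the plate screws (256,159), (359,152), (265,257) and (363,251). The tray is at (70,195) and the lunchbox at (555,283). Next I measure the axis from the cap top and from the plate screws.

```bash
cat >> h.py <<'E'
def wray(d,u,v,z=None):
    f=240/np.tan(np.radians(float(d["fovy"]))/2);x=u-d["cx"];y=v-d["cy"];r=np.hypot(x,y);th=r/f
    c=np.array([np.sin(th)*x/r,-np.sin(th)*y/r,-np.cos(th)]);W=np.linalg.inv(d["world_to_cam"])
    k=W[:3,:3]@c;p=W[:3,3]
    return p,k,(p+k*(z-p[2])/k[2] if z is not None else None)
def wface(d,box,zt,tol=.006):
    hsv=cv2.cvtColor(d["image"],cv2.COLOR_RGB2HSV);f=240/np.tan(np.radians(float(d["fovy"]))/2)
    v,u=np.mgrid[0:480,0:640];x=u-d["cx"];y=v-d["cy"];r=np.hypot(x,y)+1e-9;t=np.tan(r/f)/r;D=d["depth"]
    c=np.stack([x*t*D,-y*t*D,-D,np.ones_like(D)],-1);P=(c@np.linalg.inv(d["world_to_cam"]).T)[...,:3]
    b=np.zeros(D.shape,bool);b[box[1]:box[3],box[0]:box[2]]=1
    return P,b&(D>0)&(abs(P[...,2]-zt)<tol)
E
python3 - <<'E'
from h import *
d=load("w1");P,m=wface(d,(255,170,370,290),.133,.012)
q=P[m];zt=np.median(q[:,2]);m&=abs(P[...,2]-zt)<.004
cs,_=cv2.findContours(m.astype(np.uint8),0,1);c=max(cs,key=len)
e=cv2.fitEllipse(c);print("ztop",zt,e)
w=np.array([wray(d,*p[0],.133)[2][:2] for p in c],np.float32);print("face",cv2.minEnclosingCircle(w),cv2.fitEllipse(w))
s=np.array([wray(d,*p,.019)[2] for p in[(256,159),(363,251),(359,152),(265,257)]]);print("plate",s.mean(0),s[:2].mean(0),s[2:].mean(0))
hsv=cv2.cvtColor(d["image"],cv2.COLOR_RGB2HSV)
E
```

```text
ztop 0.1328974923806861 ((310.43951416015625, 230.93589782714844), (75.1136245727539, 76.67547607421875), 94.37936401367188)
face ((0.5685827136039734, -0.17061129212379456), 0.03028072416782379) ((0.568578839302063, -0.17035011947155), (0.0584317110478878, 0.05908513069152832), 102.41991424560547)
plate [ 0.56816927 -0.17041643  0.019     ] [ 0.56812555 -0.17059884  0.019     ] [ 0.568213   -0.17023403  0.019     ]
```

```bash

python3 -m crank '[[0,0,0.3,0,0,0.18],[0,0,0.3,0,0,0.18],[0,0,0.3,0,0,0.18],[0,0,0.3,0,0,0.18],[0,0,0.3,0,0,0.18],[0,0,0.3,0,0,0.18],[0,0,0.3,0,0,0.18],[0,0,0.3,0,0,0.18],[0,0,0.3,0,0,0.18],[0,0,0.3,0,0,0.18],[0,0,0,0,0,0]]'
python3 - <<'E'
from h import *
delta([.5683,-.1704,.097])
E
```

```text
clock: 4.85
tcp_pos: [0.5671, -0.1704, 0.2036]
orientation: [2.497, -1.904, -0.002]
contact_force: [0.4, 0.2, 0.6]
grip_width: 0.0851
gripper_force: 0.0
t 4.85 tcp [ 0.5671 -0.1704  0.2036] shift units [ 0.019 -0.069  5.328] tilt 0.1 y-axis [-0.964 -0.265  0.002] q7 -2.674 F [0.42 0.17 0.64] w 0.0851 0.0
```

```bash

python3 -m crank '[[0,-0.03,0.3,0,0,0.12],[0,-0.04,0.6,0,0,0.12],[0,0,0.7,0,0,0],[0,0,0.7,0,0,0],[0,0,0.7,0,0,0],[0,0,0.7,0,0,0],[0,0,0.6,0,0,0],[0,0,0.5,0,0,0],[0,0,0.4,0,0,0],[0,0,0.13,0,0,0],[0,0,0,0,0,0]]'
python3 - <<'E'
from h import *
delta([.5683,-.1704,.097])
E
```

```text
clock: 5.95
tcp_pos: [0.5692, -0.1706, 0.0974]
orientation: [2.308, -2.131, -0.0]
contact_force: [0.0, 0.3, 0.6]
grip_width: 0.0855
gripper_force: 0.0
t 5.95 tcp [ 0.5692 -0.1706  0.0974] shift units [-0.011  0.043  0.021] tilt 0.02 y-axis [-0.997 -0.079  0.   ] q7 -2.84 F [0.04 0.34 0.59] w 0.0855 0.0
```

```bash

python3 -m crank '[[0,0.04,0,0,0,0],[0,0,0,0,0,0],[0,0,0,0,0,0],[0,0,0,0,0,0],[0,0,0,0,0,0],[0,0,0,0,0,0],[0,0,0,0,0,0],[0,0,0,0,0,0]]' 0 30
python3 - <<'E'
from h import *
delta([.5683,-.1704,.097])
E
```

```text
clock: 6.75
tcp_pos: [0.5687, -0.1708, 0.0985]
orientation: [-2.307, 2.131, -0.001]
contact_force: [-1.7, 1.2, 5.5]
grip_width: 0.0596
gripper_force: 32.4
t 6.75 tcp [ 0.5687 -0.1708  0.0985] shift units [-0.021  0.021  0.074] tilt 0.05 y-axis [-0.997 -0.079 -0.001] q7 -2.84 F [-1.65  1.2   5.47] w 0.0596 32.40864370018244
```

```bash

python3 -m crank '[[-0.02,0.02,-0.06,0,0,0],[0,0,0,0,0,0],[0,0,-0.005,0,0,-0.09],[0,0,-0.005,0,0,-0.09],[0,0,-0.005,0,0,-0.09],[0,0,-0.005,0,0,-0.09],[0,0,-0.005,0,0,-0.09]]'
python3 - <<'E'
from h import *
from bench import status
delta([.5683,-.1704,.097]);print(status.get_obs()["moment"])
E
```

```text
clock: 7.45
tcp_pos: [0.5678, -0.1704, 0.0992]
orientation: [2.649, -1.689, -0.0]
contact_force: [0.4, -2.4, -0.4]
grip_width: 0.0598
gripper_force: 35.6
t 7.45 tcp [ 0.5678 -0.1704  0.0992] shift units [ 0.012 -0.023  0.11 ] tilt 0.03 y-axis [-0.907 -0.422  0.   ] q7 -2.537 F [ 0.44 -2.44 -0.36] w 0.0598 35.588556127622724
[-0.25270868 -0.03424826 -0.02067548]
```

```bash

python3 -m crank '[[0,-0.01,-0.009,0,0,-0.16],[0,-0.01,-0.009,0,0,-0.16],[0,0,-0.009,0,0,-0.16],[0,0,-0.009,0,0,-0.16],[0,0,-0.009,0,0,-0.16],[0,0,-0.009,0,0,-0.16],[0,0,-0.009,0,0,-0.16],[0,0,-0.009,0,0,-0.16]]'
python3 - <<'E'
from h import *
from bench import status
delta([.5683,-.1704,.1]);print(status.get_obs()["moment"])
E
```

```text
clock: 8.25
tcp_pos: [0.5689, -0.1701, 0.1006]
orientation: [-3.135, 0.201, -0.002]
contact_force: [3.7, 0.3, -4.9]
grip_width: 0.0595
gripper_force: 35.3
t 8.25 tcp [ 0.5689 -0.1701  0.1006] shift units [-0.027  0.02   0.029] tilt 0.06 y-axis [-0.127 -0.992 -0.   ] q7 -1.673 F [ 3.69  0.34 -4.86] w 0.0595 35.259520690888166
[-0.06139887 -0.68072491 -0.06730133]
```

```bash

python3 -m crank '[[0.02,0,0.01,0,0,-0.12],[0,0,0.01,0,0,-0.16],[0,0,0,0,0,-0.16],[0,0,-0.009,0,0,-0.16],[0,0,-0.009,0,0,-0.16],[0,0,-0.009,0,0,-0.16]]'
python3 - <<'E'
from h import *
from bench import status
delta([.5683,-.1704,.1]);print(status.get_obs()["moment"])
E
```

```text
clock: 8.85
tcp_pos: [0.5693, -0.1694, 0.1011]
orientation: [-3.003, -0.921, -0.002]
contact_force: [1.3, 1.3, -1.2]
grip_width: 0.0597
gripper_force: 35.6
t 8.85 tcp [ 0.5693 -0.1694  0.1011] shift units [-0.068  0.014  0.053] tilt 0.07 y-axis [ 0.561 -0.828 -0.   ] q7 -1.049 F [ 1.27  1.34 -1.25] w 0.0597 35.63083626329899
[ 0.29963759 -0.19160608 -0.05657615]
```

```bash

python3 -m crank '[[0,0,-0.009,0,0,-0.16],[0,0,-0.009,0,0,-0.16],[0,0,-0.009,0,0,-0.16],[0,0,-0.009,0,0,-0.16],[0,0,-0.009,0,0,-0.16],[0,0,-0.009,0,0,-0.16],[0,0,-0.009,0,0,-0.16],[0,0,-0.009,0,0,-0.16]]'
python3 - <<'E'
from h import *
from bench import status
delta([.5685,-.1704,.1]);print(status.get_obs()["moment"])
E
```

```text
clock: 9.65
tcp_pos: [0.5688, -0.1686, 0.1023]
orientation: [-2.187, -2.254, -0.002]
contact_force: [-0.1, 3.5, -1.1]
grip_width: 0.0598
gripper_force: 35.7
t 9.65 tcp [ 0.5688 -0.1686  0.1023] shift units [-0.091 -0.016  0.115] tilt 0.11 y-axis [ 1.    0.03 -0.  ] q7 -0.178 F [-0.09  3.53 -1.14] w 0.0598 35.65223596058786
[ 0.73195638 -0.16787143 -0.05490065]
```

```bash

python3 -m crank '[[0.03,0,-0.005,0,0,-0.08],[0.02,0,-0.005,0,0,-0.08],[0,0,-0.007,0,0,-0.16],[0,0,-0.007,0,0,-0.16],[0,0,-0.009,0,0,-0.16],[0,0,-0.009,0,0,-0.16]]'
python3 - <<'E'
from h import *
from bench import status
delta([.5685,-.1690,.1]);print(status.get_obs()["moment"])
E
```

```text
clock: 10.25
tcp_pos: [0.5683, -0.1685, 0.103]
orientation: [-1.384, -2.819, -0.0]
contact_force: [-1.1, 2.3, -0.4]
grip_width: 0.0596
gripper_force: 35.7
t 10.25 tcp [ 0.5683 -0.1685  0.103 ] shift units [-0.025 -0.004  0.149] tilt 0.07 y-axis [ 0.791  0.612 -0.   ] q7 0.367 F [-1.15  2.26 -0.42] w 0.0596 35.651077057700604
[ 0.28764337  0.08569591 -0.06344862]
```

```bash

python3 -m crank '[[0.03,0,-0.009,0,0,-0.16],[0.02,0,-0.009,0,0,-0.16],[0,0,-0.009,0,0,-0.16],[0,0,-0.009,0,0,-0.16],[0,0,-0.009,0,0,-0.16],[0,0,-0.009,0,0,-0.16]]'
python3 - <<'E'
from h import *
from bench import status
delta([.5685,-.1690,.1]);print(status.get_obs()["moment"])
E
```

```text
clock: 10.85
tcp_pos: [0.5677, -0.1686, 0.104]
orientation: [-0.25, -3.131, 0.0]
contact_force: [-0.2, -0.4, 0.4]
grip_width: 0.0595
gripper_force: 35.7
t 10.85 tcp [ 0.5677 -0.1686  0.104 ] shift units [-0.046 -0.014  0.202] tilt 0.05 y-axis [ 0.159  0.987 -0.   ] q7 1.025 F [-0.22 -0.37  0.38] w 0.0595 35.65136086894199
[ 0.01581975 -0.02373442 -0.01525851]
```

```bash

python3 -m crank '[[0,0,-0.009,0,0,-0.16],[0,0,-0.009,0,0,-0.16],[0,0,-0.009,0,0,-0.16],[0,0,-0.009,0,0,-0.16],[0,0,-0.009,0,0,-0.16],[0,0,-0.009,0,0,-0.16],[0,0,-0.009,0,0,-0.16],[0,0,-0.009,0,0,-0.12],[0,0,0,0,0,0]]'
python3 - <<'E'
from h import *
from bench import status
delta([.5685,-.1690,.1]);print(status.get_obs()["moment"])
E
```

```text
clock: 11.75
tcp_pos: [0.5675, -0.1692, 0.1051]
orientation: [1.237, -2.886, -0.0]
contact_force: [-0.3, -2.1, -1.1]
grip_width: 0.0598
gripper_force: 35.6
t 11.75 tcp [ 0.5675 -0.1692  0.1051] shift units [-0.041 -0.03   0.256] tilt 0.08 y-axis [-0.724  0.69   0.001] q7 1.887 F [-0.27 -2.06 -1.14] w 0.0598 35.57212453801185
[-0.42164258  0.05806129 -0.06558372]
```

```bash

python3 -m crank '[[0,0,0,0,0,0],[0,0,0,0,0,0],[0,0,0,0,0,0],[0,0,0,0,0,0],[0,0,0,0,0,0]]' 1
python3 -m crank '[[0,0,0,0,0,0.19],[0,0,0,0,0,0.19],[0,0,0,0,0,0.19],[0,0,0,0,0,0.19],[0,0,0,0,0,0.19],[0,0,0,0,0,0.19],[0,0,0,0,0,0.19],[0,0,0,0,0,0.19],[0,0,0,0,0,0.19],[0,0,0,0,0,0.19],[0,0,0,0,0,0.19],[0,0,0,0,0,0.19]]'
python3 -m crank '[[0,0,0,0,0,0.19],[0,0,0,0,0,0.19],[0,0,0,0,0,0.19],[0,0,0,0,0,0.19],[0,0,0,0,0,0.19],[0,0,0,0,0,0.19],[0,0,0,0,0,0.19],[0,0,0,0,0,0.19],[0,0,0,0,0,0.19],[0,0,0,0,0,0.19],[0,0,0,0,0,0.19],[0,0,0,0,0,0]]'
python3 - <<'E'
from h import *
from bench import status
delta([.5683,-.1697,.103]);print(status.get_obs()["moment"])
E
```

```text
clock: 12.25
tcp_pos: [0.5681, -0.1683, 0.1059]
orientation: [-1.237, 2.888, -0.0]
contact_force: [-0.9, -0.4, -0.3]
grip_width: 0.0853
gripper_force: 0.0
clock: 13.45
tcp_pos: [0.5681, -0.1681, 0.1059]
orientation: [1.488, 2.766, 0.0]
contact_force: [0.4, 0.1, -0.1]
grip_width: 0.0852
gripper_force: 0.0
clock: 14.65
tcp_pos: [0.5682, -0.1679, 0.106]
orientation: [3.036, 0.805, 0.0]
contact_force: [-0.5, -0.1, -0.2]
grip_width: 0.0855
gripper_force: 0.0
t 14.65 tcp [ 0.5682 -0.1679  0.106 ] shift units [-0.04   0.08   0.148] tilt 0.02 y-axis [ 0.495 -0.869  0.   ] q7 -1.12 F [-0.45 -0.15 -0.25] w 0.0855 0.0
[-0.02706083 -0.03223425  0.06192133]
```

```bash

python3 -m crank '[[0,0,0,0,0,0.18],[0,0,0,0,0,0.18],[0,0,0,0,0,0.18],[0,0,0,0,0,0.18],[0,0,0,0,0,0.18],[0,0,0,0,0,0.18],[0,0,0,0,0,0.18],[0,0,0,0,0,0.18],[0,0,0,0,0,0.18],[0,0,0,0,0,0.18],[0,0,0,0,0,0.1],[0,0,0,0,0,0]]'
python3 - <<'E'
from h import *
from bench import status,eyes
delta([.5683,-.1694,.103])
d=eyes.grab_frame("top")
cv2.imwrite("pics/top2.png",cv2.resize(d["image"][200:300,320:430,::-1],None,fx=5,fy=5,interpolation=2))
E
```

```text
clock: 15.85
tcp_pos: [0.5681, -0.168, 0.1057]
orientation: [2.779, -1.464, -0.0]
contact_force: [-0.7, 0.5, -0.0]
grip_width: 0.0856
gripper_force: 0.0
t 15.85 tcp [ 0.5681 -0.168   0.1057] shift units [0.066 0.031 0.135] tilt 0.01 y-axis [-0.825 -0.566  0.   ] q7 -2.406 F [-0.73  0.49 -0.04] w 0.0856 0.0
```

```bash

python3 -m crank '[[0.06,0.03,0,0,0,0],[0,0,0,0,0,0.16],[0,0,0,0,0,0.16],[0,0,0,0,0,0.1],[0,0,0,0,0,0]]'
python3 -m crank '[[0,0,0,0,0,0],[0,0,0,0,0,0],[0,0,0,0,0,0],[0,0,0,0,0,0],[0,0,0,0,0,0],[0,0,0,0,0,0],[0,0,0,0,0,0]]' 0 30
python3 - <<'E'
from h import *
from bench import status
delta([.5683,-.1694,.103]);print(status.get_obs()["moment"])
E
```

```text
clock: 16.4
tcp_pos: [0.5682, -0.1698, 0.1057]
orientation: [2.5, -1.903, -0.0]
contact_force: [-0.5, -0.1, -0.1]
grip_width: 0.0854
gripper_force: 0.0
clock: 17.1
tcp_pos: [0.5683, -0.1698, 0.106]
orientation: [-2.498, 1.905, -0.0]
contact_force: [-2.1, 0.0, 4.5]
grip_width: 0.0595
gripper_force: 32.3
t 17.1 tcp [ 0.5683 -0.1698  0.106 ] shift units [-0.018 -0.007  0.15 ] tilt 0.01 y-axis [-0.964 -0.265 -0.   ] q7 -2.69 F [-2.13  0.03  4.52] w 0.0595 32.29573719239852
[0.08329407 0.36330334 0.00853884]
```

```bash

python3 -m crank '[[0,0.03,-0.04,0,0,0],[0,0,-0.01,0,0,-0.12],[0,0,-0.009,0,0,-0.16],[0,0,-0.009,0,0,-0.16],[0,0,-0.009,0,0,-0.16],[0,0,-0.009,0,0,-0.16],[0,0,-0.009,0,0,-0.16]]'
python3 - <<'E'
from h import *
from bench import status
delta([.5683,-.1694,.103]);print(status.get_obs()["moment"])
E
```

```text
clock: 17.8
tcp_pos: [0.5681, -0.17, 0.1075]
orientation: [-3.012, 0.891, -0.002]
contact_force: [1.4, 0.4, -0.3]
grip_width: 0.059
gripper_force: 32.4
t 17.8 tcp [ 0.5681 -0.17    0.1075] shift units [-0.01  -0.032  0.223] tilt 0.06 y-axis [-0.544 -0.839 -0.   ] q7 -2.062 F [ 1.42  0.44 -0.33] w 0.059 32.445770235899545
[-0.06111585 -0.32541413 -0.01786032]
```

```bash

python3 -m crank '[[0,0,-0.009,0,0,-0.16],[0,0,-0.009,0,0,-0.16],[0,0,-0.009,0,0,-0.16],[0,0,-0.009,0,0,-0.16]]'
python3 - <<'E'
from h import *
from bench import status
delta([.5683,-.1694,.103]);print(status.get_obs()["moment"])
E
python3 -m crank '[[0,0,-0.01,0,0,-0.16],[0,0,-0.01,0,0,-0.16],[0,0,-0.01,0,0,-0.16]]'
python3 - <<'E'
from h import *
from bench import status
delta([.5683,-.1694,.103]);print(status.get_obs()["moment"])
E
```

```text
clock: 18.2
tcp_pos: [0.5684, -0.1698, 0.1083]
orientation: [-3.139, 0.114, -0.003]
contact_force: [1.6, 1.3, -0.6]
grip_width: 0.0595
gripper_force: 32.4
t 18.2 tcp [ 0.5684 -0.1698  0.1083] shift units [-0.006 -0.022  0.265] tilt 0.09 y-axis [-0.073 -0.997 -0.   ] q7 -1.627 F [ 1.59  1.33 -0.57] w 0.0595 32.44643955826177
[ 0.09450346 -0.45352486 -0.08615601]
clock: 18.5
tcp_pos: [0.5685, -0.1695, 0.1089]
orientation: [-3.105, -0.476, -0.003]
contact_force: [1.8, -0.0, -0.8]
grip_width: 0.0597
gripper_force: 32.5
t 18.5 tcp [ 0.5685 -0.1695  0.1089] shift units [-0.009 -0.009  0.296] tilt 0.11 y-axis [ 0.3   -0.954  0.   ] q7 -1.299 F [ 1.83 -0.01 -0.79] w 0.0597 32.454885430197464
[ 0.09488844 -0.44981035 -0.01976261]
```

```bash
cat > s.py <<'E'
from h import *
from bench import status
delta([.5683,-.1694,.103]);print(status.get_obs()["moment"].round(2),"cap deg",round(271+np.degrees(status.get_obs()["joints"][6]+2.69)))
E
python3 -m crank '[[0.02,0,-0.02,0,0,-0.14],[0.01,0,-0.02,0,0,-0.14],[0,0,-0.02,0,0,-0.14]]';python3 s.py|tail -2
python3 -m crank '[[0,0,-0.02,0,0,-0.14],[0,0,-0.01,0,0,-0.14],[0,0,-0.01,0,0,-0.14]]';python3 s.py
```

```text
clock: 18.8
tcp_pos: [0.5686, -0.1693, 0.1099]
orientation: [-2.985, -0.979, -0.001]
contact_force: [1.3, -0.0, -0.8]
grip_width: 0.0596
gripper_force: 32.5
t 18.8 tcp [ 0.5686 -0.1693  0.1099] shift units [-0.013 -0.006  0.345] tilt 0.05 y-axis [ 0.592 -0.806 -0.   ] q7 -1.013 F [ 1.25 -0.04 -0.76] w 0.0596 32.46031075104838
[ 0.1  -0.22  0.03] cap deg 367
clock: 19.1
tcp_pos: [0.5685, -0.1693, 0.1107]
orientation: [-2.784, -1.456, -0.002]
contact_force: [0.7, 1.0, -1.7]
grip_width: 0.0588
gripper_force: 32.5
t 19.1 tcp [ 0.5685 -0.1693  0.1107] shift units [-0.012 -0.006  0.386] tilt 0.06 y-axis [ 0.821 -0.571  0.   ] q7 -0.726 F [ 0.72  1.04 -1.66] w 0.0588 32.458137060311856
[ 0.2  -0.25 -0.04] cap deg 384
```

```bash

python3 -m crank '[[0,0,-0.012,0,0,-0.14],[0,0,-0.012,0,0,-0.14],[0,0,-0.012,0,0,-0.14]]'|grep -v grip;python3 s.py|tail -1
python3 -m crank '[[0,0,-0.012,0,0,-0.14],[0,0,-0.012,0,0,-0.14],[0,0,-0.012,0,0,-0.14]]';python3 s.py
```

```text
clock: 19.4
tcp_pos: [0.5684, -0.1691, 0.1114]
orientation: [-2.507, -1.893, -0.001]
contact_force: [0.7, 2.0, -0.4]
[ 0.26 -0.13 -0.01] cap deg 400
clock: 19.7
tcp_pos: [0.5683, -0.169, 0.112]
orientation: [-2.162, -2.279, -0.001]
contact_force: [0.7, 1.1, 0.4]
grip_width: 0.0595
gripper_force: 32.5
t 19.7 tcp [ 0.5683 -0.169   0.112 ] shift units [-0.018  0.     0.451] tilt 0.06 y-axis [0.999 0.053 0.   ] q7 -0.15 F [0.7  1.11 0.36] w 0.0595 32.45573878761206
[ 0.3  -0.15  0.03] cap deg 417
```

```bash

python3 -m crank '[[0.01,0,-0.03,0,0,-0.12],[0,0,-0.03,0,0,-0.12]]'|grep -v grip;python3 s.py|tail -1
python3 -m crank '[[0,0,-0.03,0,0,-0.12],[0,0,-0.03,0,0,-0.12]]';python3 s.py
```

```text
clock: 19.9
tcp_pos: [0.5682, -0.169, 0.1131]
orientation: [-1.939, -2.471, -0.001]
contact_force: [2.7, 1.1, -3.9]
[ 0.17 -0.43 -0.02] cap deg 426
clock: 20.1
tcp_pos: [0.5683, -0.1689, 0.1137]
orientation: [-1.698, -2.643, -0.003]
contact_force: [4.6, 1.2, -10.9]
grip_width: 0.0595
gripper_force: 34.7
t 20.1 tcp [ 0.5683 -0.1689  0.1137] shift units [-0.022 -0.012  0.533] tilt 0.1 y-axis [0.909 0.416 0.001] q7 0.179 F [  4.57   1.16 -10.9 ] w 0.0595 34.699369323776736
[ 0.12 -1.01 -0.12] cap deg 435
```

```bash

python3 -m crank '[[0,0,0.05,0,0,0],[0,0,0.01,0,0,-0.08]]'|grep -v grip;python3 s.py|tail -1
python3 -m crank '[[0,0,0,0,0,-0.1],[0,0,0,0,0,-0.1]]';python3 s.py
```

```text
clock: 20.3
tcp_pos: [0.5681, -0.1691, 0.1131]
orientation: [-1.621, -2.69, -0.001]
contact_force: [1.7, 1.0, -2.7]
[ 0.18 -0.37 -0.05] cap deg 438
clock: 20.5
tcp_pos: [0.5683, -0.1691, 0.1132]
orientation: [-1.402, -2.811, -0.001]
contact_force: [2.0, 2.2, -3.2]
grip_width: 0.0593
gripper_force: 35.4
t 20.5 tcp [ 0.5683 -0.1691  0.1132] shift units [-0.015 -0.009  0.511] tilt 0.04 y-axis [0.799 0.601 0.001] q7 0.366 F [ 1.98  2.22 -3.18] w 0.0593 35.35543509678973
[ 0.22 -0.45 -0.11] cap deg 446
```

```bash

python3 -m crank '[[0,0,0,0,0,-0.1],[0,0,0,0,0,-0.1]]'|grep -v grip;python3 s.py|tail -1
python3 -m crank '[[0,0,0,0,0,-0.1],[0,0,0,0,0,-0.1]]';python3 s.py|tail -1
```

```text
clock: 20.7
tcp_pos: [0.5681, -0.1691, 0.1132]
orientation: [-1.177, -2.912, -0.001]
contact_force: [1.6, 1.5, -3.7]
[ 0.15 -0.27 -0.06] cap deg 454
clock: 20.9
tcp_pos: [0.5681, -0.1693, 0.1133]
orientation: [-0.945, -2.996, -0.0]
contact_force: [0.6, 0.7, -2.9]
grip_width: 0.0593
gripper_force: 35.5
[ 0.21 -0.25 -0.04] cap deg 462
```

```bash

python3 -m crank '[[0,0,0,0,0,-0.1],[0,0,0,0,0,-0.1]]'|grep -v grip;python3 s.py|tail -1
python3 -m crank '[[0,0,0,0,0,-0.1],[0,0,0,0,0,-0.1]]'|grep -v grip;python3 s.py|tail -1
python3 -m crank '[[0,0,0,0,0,-0.1],[0,0,0,0,0,-0.1]]';python3 s.py
```

```text
clock: 21.1
tcp_pos: [0.568, -0.1694, 0.1133]
orientation: [-0.707, -3.06, 0.0]
contact_force: [-0.4, -0.1, -1.0]
[ 0.11 -0.06 -0.  ] cap deg 470
clock: 21.3
tcp_pos: [0.5679, -0.1695, 0.1134]
orientation: [-0.465, -3.106, 0.0]
contact_force: [0.6, 0.7, -0.6]
[ 0.13 -0.02 -0.01] cap deg 478
clock: 21.5
tcp_pos: [0.5679, -0.1696, 0.1134]
orientation: [-0.22, -3.133, 0.0]
contact_force: [0.0, -0.3, -0.7]
grip_width: 0.0591
gripper_force: 35.7
t 21.5 tcp [ 0.5679 -0.1696  0.1134] shift units [-0.019  0.013  0.52 ] tilt 0.04 y-axis [ 0.14  0.99 -0.  ] q7 1.053 F [ 0.04 -0.28 -0.72] w 0.0591 35.71831956054666
[ 0.08  0.01 -0.01] cap deg 485
```

```bash

python3 -m crank '[[0,0,-0.04,0,0,0],[0,0,-0.04,0,0,0]]'|grep -v grip;python3 s.py|tail -1
python3 -m crank '[[0,0,-0.03,0,0,0],[0,0,0,0,0,0]]';python3 s.py|tail -1
```

```text
clock: 21.7
tcp_pos: [0.568, -0.1696, 0.1151]
orientation: [-0.226, -3.133, 0.0]
contact_force: [-0.8, 0.4, -0.3]
[ 0.07  0.08 -0.07] cap deg 485
clock: 21.9
tcp_pos: [0.568, -0.1695, 0.1159]
orientation: [-0.223, -3.133, 0.001]
contact_force: [-0.3, 0.4, -0.6]
grip_width: 0.0593
gripper_force: 35.7
[ 0.04  0.13 -0.03] cap deg 486
```

```bash

python3 -m crank '[[0,0,-0.05,0,0,0],[0,0,-0.05,0,0,0],[0,0,-0.05,0,0,0]]'|grep -v grip;python3 s.py|tail -1
python3 -m crank '[[0,0,-0.05,0,0,0],[0,0,-0.05,0,0,0],[0,0,-0.05,0,0,0],[0,0,-0.05,0,0,0]]';python3 s.py
```

```text
clock: 22.2
tcp_pos: [0.5681, -0.1694, 0.1189]
orientation: [-0.221, -3.134, 0.0]
contact_force: [-0.7, 0.1, -1.0]
[ 0.03  0.17 -0.04] cap deg 486
clock: 22.6
tcp_pos: [0.5681, -0.1695, 0.1229]
orientation: [-0.221, -3.134, 0.0]
contact_force: [-1.1, -0.6, -1.6]
grip_width: 0.0592
gripper_force: 35.7
t 22.6 tcp [ 0.5681 -0.1695  0.1229] shift units [-0.011  0.004  0.993] tilt 0.02 y-axis [ 0.14  0.99 -0.  ] q7 1.062 F [-1.07 -0.64 -1.61] w 0.0592 35.67181704223913
[0.08 0.28 0.04] cap deg 486
```

```bash

python3 -m crank '[[-0.01,0,-0.06,0,0,0],[0,0,-0.06,0,0,0],[0,0,-0.06,0,0,0],[0,0,-0.06,0,0,0]]'|grep -v grip;python3 s.py|tail -1
python3 -m crank '[[0,0,-0.08,0,0,0],[0,0,-0.1,0,0,0],[0,0,-0.1,0,0,0],[0,0,-0.1,0,0,0],[0,0,-0.1,0,0,0],[0,0,-0.1,0,0,0]]';python3 s.py
```

```text
clock: 23.0
tcp_pos: [0.5689, -0.1696, 0.128]
orientation: [0.221, 3.133, -0.0]
contact_force: [-0.6, 0.0, -0.3]
[-0.02 -0.05 -0.03] cap deg 486
clock: 23.6
tcp_pos: [0.5684, -0.1695, 0.1394]
orientation: [0.221, 3.134, -0.0]
contact_force: [-0.3, -1.0, -0.8]
grip_width: 0.059
gripper_force: 35.7
t 23.6 tcp [ 0.5684 -0.1695  0.1394] shift units [0.007 0.004 1.822] tilt 0.0 y-axis [ 0.14  0.99 -0.  ] q7 1.077 F [-0.33 -0.95 -0.77] w 0.059 35.68493775128445
[ 0.02 -0.01 -0.02] cap deg 487
```

```bash

python3 -m crank '[[0,0,-0.3,0,0,0],[0,0,-0.5,0,0,0],[0,0,-0.5,0,0,0],[0,0,-0.3,0,0,0],[0,0,0,0,0,0]]';python3 - <<'E'
from h import *
from bench import eyes
delta([.546,.1446,.17])
d=eyes.grab_frame("wrist");np.savez("pics/w2.npz",**d);cv2.imwrite("pics/w2.png",d["image"][:,:,::-1])
E
```

```text
clock: 24.1
tcp_pos: [0.5692, -0.1695, 0.1727]
orientation: [0.221, 3.132, -0.001]
contact_force: [-0.5, 0.3, -0.7]
grip_width: 0.0593
gripper_force: 35.7
t 24.1 tcp [ 0.5692 -0.1695  0.1727] shift units [ 3.35  15.388  0.121] tilt 0.13 y-axis [ 0.14  0.99 -0.  ] q7 1.107 F [-0.54  0.26 -0.68] w 0.0593 35.71861132171762
```

View pics/w2.png

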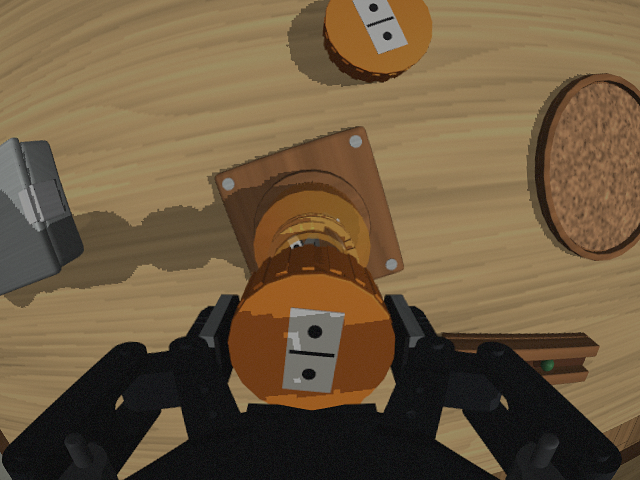

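The cap is held level in the fingers at (315,340), and the jar neck stands open behind it at (310,240). I'll carry it to the tray.

```bash

python3 -m crank '[[0.09,0.43,0,0,0,0],[0.186,0.855,0,0,0,0],[0.186,0.855,0,0,0,0],[0.186,0.855,0,0,0,0],[0.186,0.855,0,0,0,0],[0.186,0.855,0,0,0,0],[0.186,0.855,0,0,0,0],[0.186,0.855,0,0,0,0],[0.186,0.855,0,0,0,0],[0.186,0.855,0,0,0,0]]'
python3 -m crank '[[0.186,0.855,0,0,0,0],[0.186,0.855,0,0,0,0],[0.186,0.855,0,0,0,0],[0.186,0.855,0,0,0,0],[0.186,0.855,0,0,0,0],[0.186,0.855,0,0,0,0],[0.186,0.855,0,0,0,0],[0.186,0.855,0,0,0,0],[0.09,0.43,0,0,0,0],[0,0,0,0,0,0]]'
python3 - <<'E'
from h import *
from bench import eyes
delta([.546,.1446,.02])
d=eyes.grab_frame("wrist");np.savez("pics/w3.npz",**d);cv2.imwrite("pics/w3.png",d["image"][:,:,::-1])
E
```

```text
clock: 25.15
tcp_pos: [0.5554, -0.0008, 0.1712]
orientation: [-0.217, -3.134, -0.001]
contact_force: [0.2, -0.7, -0.3]
grip_width: 0.0588
gripper_force: 35.7
clock: 26.15
tcp_pos: [0.5443, 0.1473, 0.1715]
orientation: [0.214, 3.134, 0.001]
contact_force: [0.2, -1.6, -1.4]
grip_width: 0.0593
gripper_force: 35.7
t 26.15 tcp [0.5443 0.1473 0.1715] shift units [-0.1   -0.13   7.573] tilt 0.04 y-axis [0.136 0.991 0.001] q7 0.553 F [ 0.17 -1.63 -1.44] w 0.0593 35.718609888936044
```

View pics/w3.png

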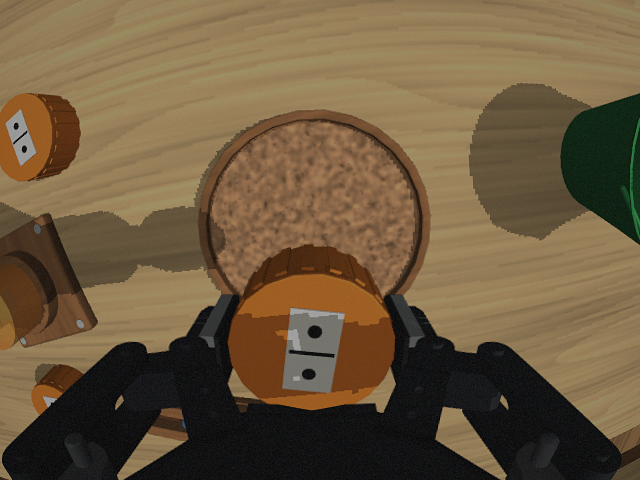

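The cap at (315,340) hangs over the tray (centre about (315,205)), and the bucket at (600,155) is well clear. I'll descend.

```bash

python3 -m crank '[[-0.1,-0.13,0.4,0,0,0],[0,0,0.8,0,0,0],[0,0,1,0,0,0],[0,0,1,0,0,0],[0,0,1,0,0,0],[0,0,0.9,0,0,0],[0,0,0.8,0,0,0],[0,0,0.6,0,0,0],[0,0,0.5,0,0,0],[0,0,0.4,0,0,0],[0,0,0.2,0,0,0],[0,0,0,0,0,0]]'|grep -v grip;python3 s.py
```

```text
clock: 27.4
tcp_pos: [0.547, 0.1419, 0.019]
orientation: [-0.221, -3.134, 0.0]
contact_force: [0.3, 0.1, -1.0]
t 27.4 tcp [0.547  0.1419 0.019 ] shift units [ -3.237 -15.263  -4.199] tilt 0.01 y-axis [ 0.14  0.99 -0.  ] q7 0.392 F [ 0.31  0.09 -0.99] w 0.0595 35.71911987994099
[-0.01  0.02 -0.01] cap deg 448
```

```bash

python3 -m crank '[[0,0,0.1,0,0,0],[0,0,0.1,0,0,0],[0,0,0.05,0,0,0],[0,0,0.05,0,0,0]]'|grep force;python3 s.py|head -1
python3 -m crank '[[0,0,0.05,0,0,0],[0,0,0.05,0,0,0]]'|grep force;python3 s.py|head -1
python3 -m crank '[[0,0,0.04,0,0,0],[0,0,0,0,0,0]]'|grep force;python3 s.py|head -1
```

```text
contact_force: [-0.4, 1.3, -0.1]
gripper_force: 35.7
t 27.8 tcp [0.5471 0.1419 0.0133] shift units [ -3.232 -15.262  -4.483] tilt 0.02 y-axis [0.14 0.99 0.  ] q7 0.385 F [-0.37  1.3  -0.12] w 0.0594 35.71936860047572
contact_force: [-0.1, -0.3, -0.6]
gripper_force: 35.7
t 28.0 tcp [0.5471 0.1419 0.0112] shift units [ -3.235 -15.26   -4.588] tilt 0.01 y-axis [ 0.14  0.99 -0.  ] q7 0.383 F [-0.08 -0.34 -0.65] w 0.059 35.71932418664801
contact_force: [1.0, 0.7, -0.0]
gripper_force: 35.7
t 28.2 tcp [0.5471 0.1419 0.0105] shift units [ -3.233 -15.263  -4.624] tilt 0.01 y-axis [ 0.14  0.99 -0.  ] q7 0.382 F [ 0.97  0.66 -0.02] w 0.0592 35.72156825219281
```

```bash

python3 -m crank '[[0,0,0.03,0,0,0],[0,0,0.03,0,0,0],[0,0,0,0,0,0]]'|grep contact;python3 s.py|head -1
python3 -m crank '[[0,0,0.03,0,0,0],[0,0,0.01,0,0,0],[0,0,0,0,0,0]]'|grep contact;python3 s.py|head -1
```

```text
contact_force: [-3.9, -3.5, 11.5]
t 28.5 tcp [0.5471 0.1419 0.0104] shift units [ -3.236 -15.268  -4.617] tilt 0.06 y-axis [ 0.14   0.99  -0.001] q7 0.381 F [-3.92 -3.55 11.51] w 0.0594 36.98131933961122
contact_force: [-6.0, -5.1, 20.1]
t 28.8 tcp [0.5471 0.1419 0.0103] shift units [ -3.236 -15.271  -4.61 ] tilt 0.1 y-axis [ 0.14   0.99  -0.001] q7 0.38 F [-6.   -5.1  20.05] w 0.0595 37.891155765755684
```

```bash

python3 -m crank '[[0,0,-0.04,0,0,0],[0,0,-0.03,0,0,0],[0,0,0,0,0,0]]'|grep contact
python3 -m crank '[[0,0,0,0,0,0],[0,0,0,0,0,0],[0,0,0,0,0,0],[0,0,0,0,0,0],[0,0,0,0,0,0]]' 1
python3 -m crank '[[0,0,-0.1,0,0,0],[0,0,-0.2,0,0,0],[0,0,-0.5,0,0,0],[0,0,-0.8,0,0,0],[0,0,-1,0,0,0],[0,0,-1,0,0,0],[0,0,-1,0,0,0],[0,0,-1,0,0,0],[0,0,-0.6,0,0,0],[0,0,-0.3,0,0,0],[0,0,0,0,0,0]]'
python3 - <<'E'
from h import *
from bench import eyes
d=eyes.grab_frame("wrist");np.savez("pics/w4.npz",**d);cv2.imwrite("pics/w4.png",d["image"][:,:,::-1])
P,m=wface(d,(150,80,480,420),.042,.005);q=P[m];print(len(q),np.median(q,0),q[:,2].std())
A=np.c_[q[:,:2],np.ones(len(q))];print("plane slope",np.linalg.lstsq(A,q[:,2],rcond=None)[0][:2])
E
```

```text
contact_force: [-2.5, -2.1, 8.0]
clock: 29.6
tcp_pos: [0.547, 0.1419, 0.0097]
orientation: [-0.221, -3.134, 0.0]
contact_force: [-0.3, -0.4, -0.4]
grip_width: 0.0851
gripper_force: 0.0
clock: 30.7
tcp_pos: [0.5473, 0.1419, 0.1405]
orientation: [0.221, 3.133, 0.0]
contact_force: [0.8, -0.9, -0.1]
grip_width: 0.0853
gripper_force: 0.0
5774 [0.54679577 0.14078917 0.04183827] 0.0007166584852358287
plane slope [0.00208201 0.0004096 ]
```

View pics/w4.png

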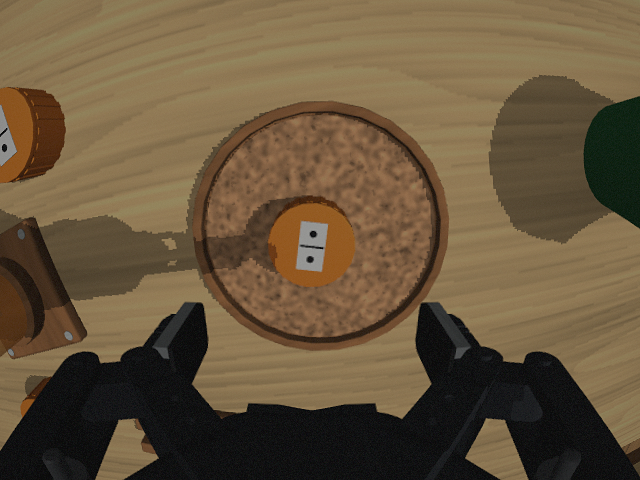

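The cap (312,245) stands flat on the cork near the tray's middle (320,225), with its top at 42 mm as expected and the fingers clear. I'll hand it in.

```bash
python3 -c "
from bench import r
print(r.hand_in())"
```

```text
the job is handed in; nothing more can be done
None
```

The cap was unscrewed, came off through the notches in the grip, and now stands released, flat and opening down on the cork about 4 mm from the tray's centre; the job is handed in, but no verdict was shown.

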